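# Open the battery bay of a radio lying on its face

## Robot

A 6-joint arm with a two-finger parallel gripper is mounted at the origin on a cart in front of the work surface, level with it; the furniture and walls round the work are solid. World frame = base frame: x ahead of the robot, y to its left, z up, the work surface at z = 0. Lengths are in mm, angles in rad, forces in N, time in s.
With the tool pointing down it reaches from about 400 to 925 mm from the base axis. Payload 12.5 kg.
Tool frame: the origin (TCP) lies between the finger pads; the fingertips stand 25 mm ahead of it and the grasp point (between the pads) lies 6 mm ahead of it; z points along the fingers, y is the line along which they close (so a half turn about z gives the same grasp; the last joint's range is limited). The gripper opens to 95 mm and grips with 3 to 60 N. Pads are 20 mm wide; open, the fingers measure 119 mm over their backs; the gripper's body (75 mm by 180 mm) begins 59 mm behind the grasp point.
Start: joints at [1.038, 0.491, 1.559, -0, 1.092, -0.106], TCP at [258.71, 568.958, 239.661] pointing down, gripper open.
Joint ranges: [-3.1, 3.1], [-0.84, 2.19], [0.05, 2.79], [-1.13, 4.28], [0.06, 2.93], [-2.69, 2.69]. Speed limits (rad/s): [2.22, 2.22, 2.79, 3.14, 3.14, 3.14].

## Interface

Orientations are given as [roll, pitch, yaw] about the fixed x, y, z axes, in that order (R = Rz(yaw) Ry(pitch) Rx(roll)).
In Python, from cell import state, read_camera, job_done, cut_out gives the robot as it stands. The module is installed in compiled form; this text tells all that it offers.
- The arm moves only by the tool jog_arm, never from a script. Its argument "motion" is a list of rows, each a list of 2 entries, a list of its own where there are three numbers: the shift along the tool's x, y, z in mm, then the turn about the tool's z in rad. A call has 1 to 5 rows; each row is the pose to reach, as a shift and turn from the pose commanded when the call began, along the tool's axes at that moment; what a row does not reach only later rows make up. A row lasts 1/10 s, in which the tool goes at most 50 mm and 8.59 degrees, less where a joint would pass 70% of its speed; a pose out of reach is approached as far as the arm can. A call with a gripper value outside its range is refused whole. "grip" is the closure, from 0 (fully open) to 1 (shut), set as the call begins (left out, the last holds). The fingers move at their own pace and stop on an object; the grip force is fixed at half the most. Time passes only in rows, so rows that repeat a pose let the fingers close. It gives the time, the measured TCP pose, the force, the opening and the grip force at its end, in the units of the state.
- state(): the state, without advancing time (a new reading comes with each control period).
- read_camera(name): name is "scene" or "top" or "wrist"; returns a dict with "img" (400x640x3 uint8, blue, green, red), "vertical_fov" (degrees; the focal length in pixels is half the picture's height over the tangent of half this angle, whatever the lens; pixels are square), "cx", "cy" (the principal point, pixels), "k1" (the pictures are not rectified: a ray, as slopes to the right and down, at radius r is drawn at 1 + k1 r^2 times it, then the intrinsics apply), "extrinsics" (4x4, takes a point from camera to world coordinates). Camera axes: x right, y up, looking along -z (the intrinsics and any distortion apply to the point x, -y, -z); pixel columns grow to the right and rows downward; lengths in mm; the calibration is good to about 2 mm. A picture is of the moment at which its call begins. There is no depth.
- job_done(): hands the job in; it is judged then, once.
Trained networks look in a picture, given as the dict that the camera call returned (one of the last four; its "shot" number tells which), for a name from the list of things; names that differ only in an ending like _2 or _b are one class to them, and where a whole thing is asked for, a point or a joint stands for the part that bears it (a point fixed in the world has none). Each returns a list of dicts, best first, with "p" (0 to 1); they miss things now and then, are a little off and sometimes report something else, mostly with a low value. They report only what shows in the picture. A call takes as long as a camera call. They do not tell look-alikes from the thing itself.
- cut_out(name, picture): "region" (400x640 bool, what is visible of it) and "box" ([left, top, right, bottom] in pixels, round what is visible of it).
The state is a dict: "t": time; "joints": joint angles; "qvel": joint speeds; "tau": joint torques, N m; "eef_pos": TCP position; "tcp_rot": TCP orientation; "ft_force": force on the tool from outside, world axes, zero at the start; "moment": the same for the moment, N m; "opening": opening from 0.0 (shut) to 1.0 (fully open); "grip_force": force on a finger pad.
Only numpy, scipy, OpenCV 4.12 (cv2) and the standard library are available. Lean on these libraries where they do the work, as an engineer would, in place of code of your own. Each camera call takes 0.05 s, during which the arm holds its last target. There are 200 camera calls.

## Task

The radio lies on its face because its batteries are to be changed. With the fingertips, press its orange snap tab in and, while it is in, push the released battery cover along its rails the way the cover's arrow points, until it lies flat on the radio's back, completely clear of the battery bay, with the tab sprung back out. Only press and push: do not lift the cover or tip it off the radio, leave the old batteries alone, and do not disturb the other things on the desk.

Things in the scene. Friction and masses are not known exactly. Their poses are not given: they have to be found in the camera images.
- radio: Grey portable radio, 288 x 150 mm, lying on its face; it does not shift. Origin on the desk under the centre of the seated battery cover; z up; +x, along its length, is the way the cover slides off. In this frame: x -96 to +192, y -75 to +75 mm (knobs and feet 8 mm more). Its flat back is 46 mm above the desk. A metal aerial lies folded along y +66 mm, top 56 mm above the desk.
- bay (a point): Centre of the open battery bay's mouth, level with the radio's back (46 mm above the desk), at x +5 mm in the radio's frame. The bay is x -25 to +36, y -29 to +29 mm. The cover's rails stand on the back on both sides, at y +/-32.5 to +/-42, x -46 to +40 mm, tops 53.5 mm above the desk; the way between them is free.
- rest (a point): Point on the radio's back, x +110, y 0 mm in its frame, 46 mm above the desk. From x +40 to +192 mm, up to 60 mm either side, the back is flat and free: the pushed-off cover is to lie there, e.g. with its origin at x +78 to +140 mm.
- snap_tab (a joint): How far the tab is pressed in, straight down (m): 0 = out, 0.006 = fully in. Spring: 1.5 N to start, 3.5 N at 0.003, 5.6 N at 0.006; springs back out when let go. Its nose stands up in a window of the cover, behind the cover's end bar, and stops it sliding to +x; from 0.003 on the nose is clear. Once the cover has slid 8 mm the nose cannot catch it again.
- tab_pad (a point): Where to press: near the middle of the top of the ribbed orange tab, at the cover's end away from its arrow. At rest: x -62.5, y 0 mm in the radio's frame, 53 mm above the desk; it goes down with the tab (47 mm fully in). The pad reaches from x -77 to -44.5 mm, y -17 to +17 mm; its edge towards the cover is 2.5 mm from the cover's end.
- battery_cover: Loose light grey cover of the bay, 84 x 72 mm, plate 4 mm thick, 45 g, a dark arrow on it. Origin: centre of its underside; x along the arrow, z up. Seated: at x 0, y 0 in the radio's frame, 46 mm above the desk. Its sides run under the rails' lips, 1.5 mm play, little friction; it leaves the rails after sliding 82 mm along +x. Clear of the bay: origin at x +78 mm or more.
- cover_lip (a point): Middle of the cover's upright end face beside the tab: the face to push, along the cover's +x. 42 mm behind the cover's origin, 50 mm wide, from 46 to 58 mm above the desk (a thumb lip); the point is 54 mm above the desk. A fingertip that holds the tab in stands below the top of this face and meets it when moved along +x.
- old_cells: The four blue and copper AA batteries in the bay, lying across it side by side, x -25 to +35 mm in the radio's frame; their tops are 40 mm above the desk, 6 mm below the radio's back. Origin: on the bay floor, under the centre of the seated cover, 25 mm above the desk.
- fresh_cells: Pack of four fresh AA batteries in clear wrap, 62 x 50 x 16 mm, loose on the desk beside the radio; origin: centre of its underside. Not to be disturbed.
- calculator: Pocket calculator, 118 x 72 x 13 mm, loose on the desk on the other side of the radio; origin: centre of its underside. Not to be disturbed.
- spectacles: Dark red spectacles, 141 x 142 x 42 mm, on the desk; origin: centre of the underside. Not to be disturbed.
- sticky_notes: Yellow block of sticky notes, 76 x 76 x 20 mm, on the desk; origin: centre of the underside. Not to be disturbed.
- eraser: Small white and blue eraser, 46 x 21 x 12 mm, on the desk; origin: centre of the underside. Not to be disturbed.
- ball_pen: Black ball pen, 145 mm long, 9 mm high, lying on the desk to the right of the radio; origin: centre of the underside. Not to be disturbed.
Mind the look-alikes: they are no part of the job. What is shaped like the battery_cover but green or turquoise is not meant.

How it is judged:
By the outcome, as a careful person would: the job done as asked, in the order asked, and still so for the second after the job is handed in, with the robot touching nothing.
It also fails if it takes over 38 s, if anything falls off the work surface, if the arm or the gripper's body presses on something with over 40 N, if the wrist force passes 120 N, or if a joint passes its speed limit or range.

## Working session

There is one attempt and no reset: what is moved stays moved. The work goes in short steps, Python scripts to look and compute and a tool call to move; the robot and the scene stay as the last step left them, time stands still between calls to the robot, and variables do not carry over. Pictures are saved under pics/ and viewed, at most 10 in all, crops included, and the job is handed in when it is done.

Besides the shell and the picture viewer there is one more tool, called after "Request:" as name(argument=value, ...) on one line, values as JSON. jog_arm: Moves the arm, as the interface text tells. Its arguments: {"type":"object","properties":{"motion":{"type":"array"},"grip":{"type":"number"}},"required":["motion"]}

```bash
mkdir -p pics; cat > h.py <<'E'
import numpy as np, cv2
from cell import *
def cam(p):
    f=200/np.tan(np.radians(p["vertical_fov"])/2); return f,p["cx"],p["cy"],p["k1"],np.array(p["extrinsics"])
def ray(p,u,v):
    f,cx,cy,k,E=cam(p); d=np.array([(u-cx)/f,(v-cy)/f]); s=d.copy()
    for _ in range(30): s=d/(1+k*(s@s))
    return E[:3,3],E[:3,:3]@np.array([s[0],-s[1],-1])
def at(p,u,v,z):
    o,d=ray(p,u,v); return o+d*(z-o[2])/d[2]
def proj(p,X):
    f,cx,cy,k,E=cam(p); c=(np.atleast_2d(X)-E[:3,3])@E[:3,:3]; s=np.c_[c[:,0],-c[:,1]]/-c[:,2:]
    return s*(1+k*(s**2).sum(1,keepdims=True))*f+[cx,cy]
E
python3 - <<'E'
from h import *
for n in ["top","scene"]:
    p=read_camera(n); cv2.imwrite(f"pics/{n}0.png",p["img"])
    print(n,np.round(cam(p)[4],2).tolist())
    for k in ["battery_cover","snap_tab","radio"]:
        for r in cut_out(k,p)[:3]:
            v,u=np.nonzero(r["region"]); print(k,round(r["p"],2),r["box"],u.mean().round(1),v.mean().round(1),at(p,u.mean(),v.mean(),50).round(1))
print(state()["tcp_rot"],state()["eef_pos"])
E
```

```text
top [[0.01, 0.98, -0.18, 323.39], [-1.0, 0.01, 0.01, -75.94], [0.01, 0.18, 0.98, 1135.28], [0.0, 0.0, 0.0, 1.0]]
battery_cover 0.97 [326.1, 188.6, 354.0, 224.5] 337.9 204.6 [ 493.9 -149.3   50. ]
battery_cover 0.83 [271.7, 238.5, 296.0, 267.3] 284.3 252.5 [350.4   8.   50. ]
battery_cover 0.8 [171.2, 213.9, 198.4, 248.1] 183.9 232.2 [407.  306.4  50. ]
snap_tab 0.68 [276.7, 189.8, 290.0, 206.4] 282.7 198.1 [512.1  16.6  50. ]
radio 0.57 [249.9, 112.9, 308.9, 217.3] 276.9 164.2 [616.9  36.9  50. ]
scene [[0.64, 0.59, -0.49, -5.12], [-0.77, 0.5, -0.39, -512.52], [0.02, 0.63, 0.78, 909.95], [0.0, 0.0, 0.0, 1.0]]
battery_cover 0.78 [323.9, 220.0, 356.5, 251.2] 339.5 235.6 [ 472.5 -175.8   50. ]
battery_cover 0.63 [244.7, 221.1, 277.0, 254.2] 261.5 237.7 [329.7 -18.5  50. ]
battery_cover 0.56 [291.9, 168.2, 320.6, 192.9] 306.9 180.5 [567.1  27.8  50. ]
snap_tab 0.65 [293.8, 189.1, 306.9, 196.2] 297.1 193.4 [508.9  15.3  50. ]
snap_tab 0.6 [345.2, 182.5, 359.8, 203.6] 352.6 194.1 [ 614.5 -112.7   50. ]
radio 0.82 [270.7, 139.9, 356.9, 220.3] 314.8 178.6 [588.9  14.6  50. ]
[-3.14150541e+00  5.30168454e-06  2.71476441e+00] [258.7198608  568.9196352  239.58023272]
```

View pics/top0.png

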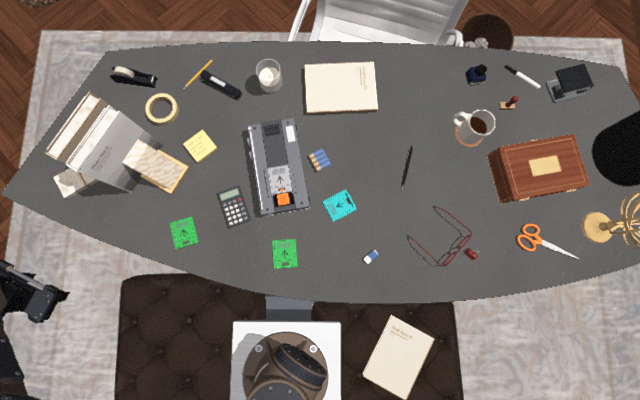

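View pics/scene0.png

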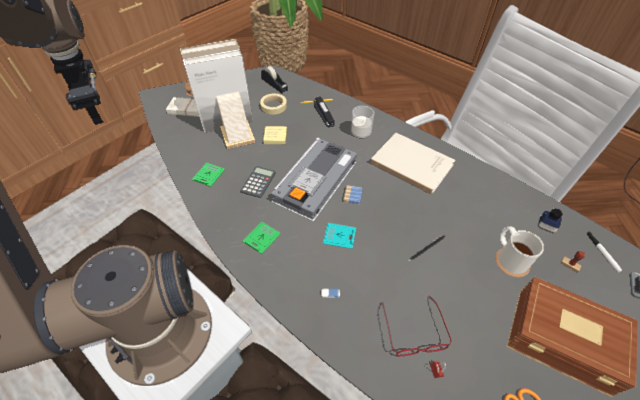

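Candidates in the top picture: green at (184,232) and (284,253), turquoise at (340,205), and the light grey one on the radio at (280,182) beside the orange tab at (283,198). The grey one fits: it is light grey, on the radio, with an orange tab at its end. I'll confirm it in an enlarged crop.

```bash
python3 - <<'E'
from h import *
from scipy.optimize import least_squares
P={n:read_camera(n) for n in["top","scene"]}
obs={}
for n,p in P.items():
    hsv=cv2.cvtColor(p["img"],cv2.COLOR_BGR2HSV)
    m=cv2.inRange(hsv,(5,150,120),(20,255,255)); 
    r=cut_out("radio",p)[0]; b=[int(x) for x in r["box"]]
    k=np.zeros_like(m); k[b[1]:b[3],b[0]:b[2]]=1; m*=k
    v,u=np.nonzero(m); c=np.array([u.mean(),v.mean()]); obs[n]=c
    cnt=max(cv2.findContours(r["region"].astype(np.uint8),0,2)[0],key=cv2.contourArea)
    print(n,len(u),c,at(p,*c,53).round(1),cv2.minAreaRect(cnt))
    # yaw: principal axis of region mapped to z=46
    v,u=np.nonzero(r["region"]); w=np.array([at(p,a,b_,46)[:2] for a,b_ in zip(u,v)])
    box=cv2.minAreaRect(w.astype(np.float32)); print("world rect",box)
def crop(n,x0,y0,s,w,h):
    return cv2.resize(P[n]["img"][y0:y0+h,x0:x0+w],None,fx=s,fy=s,interpolation=cv2.INTER_CUBIC)
a=crop("top",235,105,5,80,118); b=crop("scene",262,130,4,100,100)
b=cv2.copyMakeBorder(b,0,a.shape[0]-b.shape[0],0,0,0)
cv2.imwrite("pics/c1.png",np.hstack([a,b]))
E
```

```text
top 146 [282.9109589  198.32876712] [510.8  15.8  53. ] ((277.1591796875, 166.40963745117188), (94.04578399658203, 51.83722686767578), 80.07376098632812)
world rect ((614.8974609375, 36.08721160888672), (297.7408752441406, 157.6512908935547), 11.281014442443848)
scene 121 [297.08264463 193.33057851] [507.4  13.7  53. ] ((313.35137939453125, 176.8944091796875), (52.23590087890625, 87.67479705810547), 35.39479446411133)
world rect ((605.9385986328125, 23.266769409179688), (317.6558837890625, 169.67286682128906), 9.935832023620605)
```

View pics/c1.png

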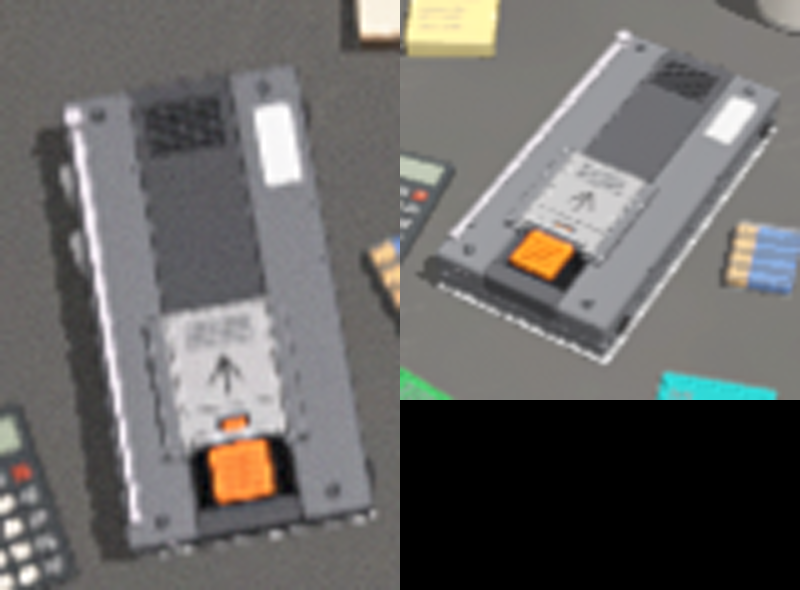

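The crop confirms it. The light grey cover with the dark arrow is on the radio, with the orange tab at its near end, at crop (242,470), which is top pixel (283,199). The arrow points away from the robot, and the radio's yaw is about 0.19. I'm moving over it now.

Request:
jog_arm(motion=[[[-180, -155, 0], 0], [[-180, -155, 0], 0], [[-180, -155, 0], 0], [[-180, -155, 0], 0], [[-180, -155, 0], 0]], grip=1)

```text
t: 1.1
eef_pos: [359.0, 351.1, 239.9]
tcp_rot: [3.141, 0.0, 2.714]
ft_force: [0.2, 0.5, -0.1]
opening: 0.635
grip_force: 0.0
```

Request:
jog_arm(motion=[[[-180, -155, 0], 0], [[-180, -155, 0], 0], [[-180, -155, 0], 0], [[-180, -155, 0], 0], [[-180, -155, 0], 0]])

```text
t: 1.6
eef_pos: [458.9, 135.3, 239.9]
tcp_rot: [3.141, 0.001, 2.714]
ft_force: [0.1, -0.5, -0.3]
opening: 0.216
grip_force: 0.0
```

Request:
jog_arm(motion=[[[-70, -90, 0], -0.617], [[-70, -90, 0], -0.617], [[-70, -90, 0], -0.617], [[-70, -90, 0], -0.617], [[-70, -90, 0], -0.617]])

```text
t: 2.1
eef_pos: [484.7, 25.8, 239.6]
tcp_rot: [3.142, 0.0, -2.948]
ft_force: [0.2, 0.2, 0.3]
opening: 0.008
grip_force: 0.0
```

```bash
python3 - <<'E'
from h import *
p=read_camera("wrist"); s=state(); print(s["eef_pos"],s["tcp_rot"],s["opening"],cam(p)[4].round(2).tolist())
img=p["img"].copy()
hsv=cv2.cvtColor(img,cv2.COLOR_BGR2HSV); m=cv2.inRange(hsv,(5,150,120),(20,255,255))
for c in cv2.findContours(m,0,2)[0]:
    if cv2.contourArea(c)>60:
        r=cv2.minAreaRect(c); print(r); w=np.array([at(p,*q,53)[:2] for q in c[:,0].astype(float)],np.float32); print(cv2.minAreaRect(w))
cv2.imwrite("pics/w1.png",img)
E
```

```text
[484.62005772  26.22226716 239.66998027] [ 3.14154190e+00  1.32230609e-04 -2.94622431e+00] 0.003959834026893201 [[-0.19, -0.95, -0.24, 418.62], [0.98, -0.19, -0.05, 12.87], [0.0, -0.24, 0.97, 384.29], [0.0, 0.0, 0.0, 1.0]]
```

View pics/w1.png

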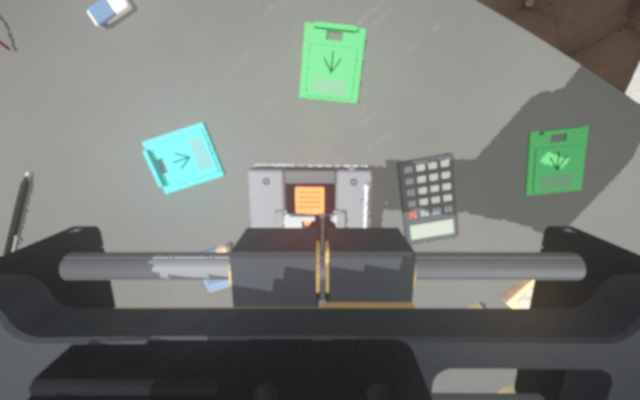

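The wrist view shows the tab at (310,200), the radio's near edge around row 167, and its corners near (250,167) and (372,168). The radio is square to the image, so the yaw is close.

```bash
python3 - <<'E'
from h import *
p=read_camera("wrist"); img=p["img"]
hsv=cv2.cvtColor(img,cv2.COLOR_BGR2HSV); m=cv2.inRange(hsv,(3,90,150),(28,255,255)); m[:180]=0;m[218:]=0;m[:,:285]=0;m[:,335:]=0
for c in cv2.findContours(m,0,2)[0]:
    if cv2.contourArea(c)>60:
        r=cv2.minAreaRect(c); w=np.array([at(p,*q,53)[:2] for q in c[:,0].astype(float)],np.float32); b=cv2.minAreaRect(w); print(r,b)
for q in [(250,167),(372,168)]: print(at(p,*q,46))
# radio front corners estimate with model
ya=.195; pc=np.array([508.5,15.]); 
R=np.array([[np.cos(ya),-np.sin(ya)],[np.sin(ya),np.cos(ya)]])
o=pc+R@[60.75,0]
L=[]
for z,pts in [(46,[(-96,-75),(-96,75),(192,75),(192,-75)]),(53,[(-77,-17),(-77,17),(-44.5,17),(-44.5,-17)]),(50,[(-42,-36),(-42,36),(42,36),(42,-36)])]:
    L.append(np.c_[(R@np.array(pts).T).T+o,[z]*4])
out=[]
for n,(x0,y0,s,w,h) in {"wrist":(230,150,4,160,80),"top":(235,105,4,80,118),"scene":(262,130,4,100,100)}.items():
    P=p if n=="wrist" else read_camera(n); c=cv2.resize(P["img"][y0:y0+h,x0:x0+w],None,fx=s,fy=s,interpolation=cv2.INTER_CUBIC)
    for l in L:
        q=((proj(P,l)-[x0,y0]+.5)*s).astype(np.int32); cv2.polylines(c,[q],True,(0,255,0),1)
    out.append(c)
a=np.zeros((800,740,3),np.uint8); a[:320,:640]=out[0]; a[320:792,:320]=out[1]; a[320:720,330:730]=out[2]
cv2.imwrite("pics/ov.png",cv2.resize(a,None,fx=.75,fy=.75,interpolation=cv2.INTER_AREA))
E
```

```text
((309.0, 199.5), (29.0, 30.0), 90.0) ((511.1788635253906, 16.243799209594727), (35.43789291381836, 35.77899169921875), 9.772826194763184)
[487.26615075 -58.9450151   46.        ]
[460.88059915  81.58703368  46.        ]
```

View pics/ov.png

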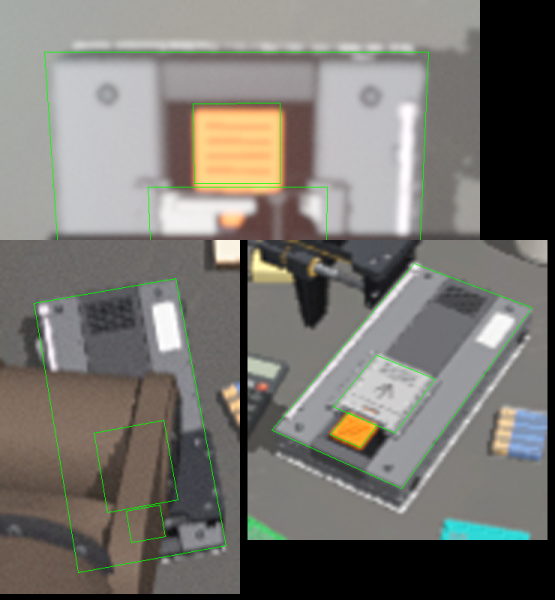

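Request:
jog_arm(motion=[[[-22, -15.5, 30], 0], [[-22, -15.5, 70], 0], [[-22, -15.5, 110], 0], [[-22, -15.5, 138], 0], [[-22, -15.5, 138], 0]])

```text
t: 2.8
eef_pos: [507.7, 16.1, 98.8]
tcp_rot: [3.14, -0.005, -2.953]
ft_force: [-0.1, -0.4, 0.2]
opening: 0.005
grip_force: 0.0
```

```bash
python3 - <<'E'
from h import *
p=read_camera("scene"); s=state(); print(s["eef_pos"],s["tcp_rot"],s["ft_force"])
q=read_camera("wrist")["img"][150:310,200:440]
a=cv2.resize(p["img"][130:230,262:362],None,fx=4,fy=4,interpolation=cv2.INTER_CUBIC)
b=cv2.resize(q,(400,267)); b=cv2.copyMakeBorder(b,0,133,0,0,0)
cv2.imwrite("pics/d1.png",np.hstack([a,b]))
E
```

```text
[508.61833173  16.06911128 100.81238242] [ 3.14064981e+00 -2.85927549e-03 -2.95213977e+00] [ 0.35758888 -0.54666703  0.03839406]
```

View pics/d1.png

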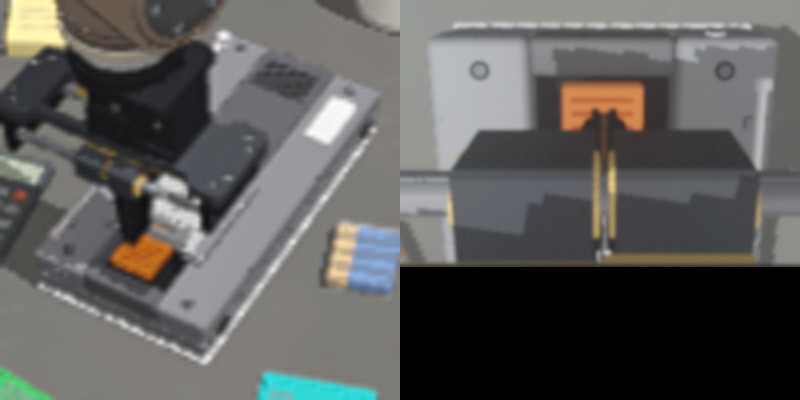

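The closed fingertips are centred over the orange tab and clear of the cover. Pressing now.

Request:
jog_arm(motion=[[[0, 0, 12], 0], [[0, 0, 20], 0], [[0, 0, 24], 0], [[0, 0, 27.5], 0], [[0, 0, 27.5], 0]])

```text
t: 3.4
eef_pos: [509.2, 15.8, 74.1]
tcp_rot: [3.142, 0.0, -2.951]
ft_force: [-1.1, 1.1, 3.5]
opening: 0.005
grip_force: 1.9
```

Request:
jog_arm(motion=[[[0, 0, 0], 0], [[0, 0, 0], 0]])

```text
t: 3.6
eef_pos: [509.1, 15.8, 74.4]
tcp_rot: [3.142, 0.0, -2.951]
ft_force: [-1.0, 0.2, 3.9]
opening: 0.003
grip_force: 1.9
```

Request:
jog_arm(motion=[[[0, 0, 1.2], 0], [[0, 0, 1.2], 0], [[-3, 0, 1.2], 0], [[-6, 0, 1.2], 0], [[-9, 0, 1.2], 0]])

```text
t: 4.1
eef_pos: [517.9, 17.5, 72.9]
tcp_rot: [3.141, -0.001, -2.951]
ft_force: [-3.2, -1.1, 5.4]
opening: 0.005
grip_force: 2.5
```

Request:
jog_arm(motion=[[[-3, 0, 0], 0], [[-6, 0, 0], 0], [[-9, 0, 0], 0], [[-12, 0, 0], 0], [[-12, 0, 0], 0]])

```text
t: 4.6
eef_pos: [530.1, 19.9, 72.9]
tcp_rot: [3.142, 0.0, -2.951]
ft_force: [-2.7, 0.4, 4.5]
opening: 0.004
grip_force: 2.4
```

Request:
jog_arm(motion=[[[-5, 0, 0], 0], [[-10, 0, -0.5], 0], [[-15, 0, -1], 0], [[-20, 0, -1.5], 0], [[-25, 0, -1.5], 0]])

```text
t: 5.1
eef_pos: [555.0, 24.6, 74.4]
tcp_rot: [-3.142, 0.001, -2.951]
ft_force: [-0.6, 0.0, 0.7]
opening: -0.0
grip_force: 0.4
```

```bash
python3 - <<'E'
from h import *
p=read_camera("scene"); s=state(); print(s["eef_pos"],s["ft_force"])
cv2.imwrite("pics/e1.png",cv2.resize(p["img"][130:230,262:362],None,fx=5,fy=5,interpolation=cv2.INTER_CUBIC))
E
```

```text
[555.66968044  24.63942214  74.43066632] [-0.58980468 -0.15580225  1.01666624]
```

View pics/e1.png

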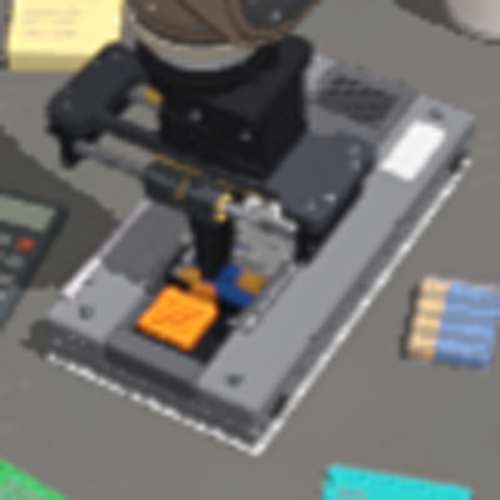

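The cover at crop (265,240) is sliding, the cells at (235,285) are visible, and the tab at (178,318) is back out. I'll keep pushing.

Request:
jog_arm(motion=[[[-5, 0, 0], 0], [[-10, 0, 0], 0], [[-15, 0, 0], 0], [[-20, 0, 0], 0], [[-25, 0, 0], 0]])

```text
t: 5.65
eef_pos: [579.3, 29.3, 74.4]
tcp_rot: [3.142, 0.0, -2.951]
ft_force: [-0.1, 0.2, -1.1]
opening: 0.006
grip_force: 0.1
```

Request:
jog_arm(motion=[[[-5, 0, 0], 0], [[-10, 0, 0], 0], [[-15, 0, 0], 0], [[-20, 0, 0], 0], [[-24, 0, 0], 0]])

```text
t: 6.15
eef_pos: [602.8, 33.8, 74.5]
tcp_rot: [3.142, 0.0, -2.951]
ft_force: [-0.7, -0.2, 0.8]
opening: 0.005
grip_force: 0.4
```

Request:
jog_arm(motion=[[[-4, 0, 0], 0], [[-8, 0, 0], 0], [[-11, 0, 0], 0], [[-13, 0, 0], 0], [[-14, 0, 0], 0]])

```text
t: 6.65
eef_pos: [616.3, 36.4, 74.4]
tcp_rot: [3.142, 0.0, -2.951]
ft_force: [0.1, -0.9, 0.5]
opening: 0.006
grip_force: 0.5
```

Request:
jog_arm(motion=[[[3, 0, 0], 0], [[6, 0, 0], 0], [[6, 0, -20], 0], [[6, 0, -60], 0], [[6, 0, -105], 0]])

```text
t: 7.15
eef_pos: [609.3, 35.2, 179.7]
tcp_rot: [3.141, -0.003, -2.951]
ft_force: [0.9, 0.4, 0.2]
opening: 0.005
grip_force: 0.0
```

Request:
jog_arm(motion=[[[30, 40, -20], 0], [[50, 90, -40], 0], [[60, 140, -40], 0], [[60, 190, -40], 0], [[60, 230, -40], 0]])

```text
t: 7.65
eef_pos: [506.9, 250.1, 220.2]
tcp_rot: [3.141, 0.001, -2.952]
ft_force: [0.5, -0.7, -0.4]
opening: 0.004
grip_force: 0.0
```

```bash
python3 - <<'E'
from h import *
P={n:read_camera(n) for n in["top","scene"]}; s=state(); print(s["eef_pos"],s["ft_force"])
ya=.19;R=np.array([[np.cos(ya),-np.sin(ya)],[np.sin(ya),np.cos(ya)]]);o=np.array([570.2,27.2])
for n,p in P.items():
    for r in cut_out("battery_cover",p)[:5]:
        v,u=np.nonzero(r["region"]); w=at(p,u.mean(),v.mean(),50)[:2]; print(n,round(r["p"],2),((w-o)@R).round(1))
a=cv2.resize(P["top"]["img"][105:223,235:315],None,fx=5,fy=5,interpolation=cv2.INTER_CUBIC)
b=cv2.resize(P["scene"]["img"][130:230,262:362],None,fx=4,fy=4,interpolation=cv2.INTER_CUBIC)
b=cv2.copyMakeBorder(b,0,a.shape[0]-b.shape[0],0,0,0)
cv2.imwrite("pics/f1.png",np.hstack([a,b]))
E
```

```text
[506.22565454 253.07693894 219.68402389] [ 0.53265116 -0.79468352  0.28800516]
top 0.92 [102.2  -0. ]
top 0.72 [-219.8   23.2]
top 0.71 [-105.2  303.3]
top 0.56 [-109.2 -162.1]
scene 0.95 [-134.5 -179.8]
scene 0.93 [-133.   282.6]
scene 0.88 [96.1 -0.3]
scene 0.59 [-243.9    0.8]
```

View pics/f1.png

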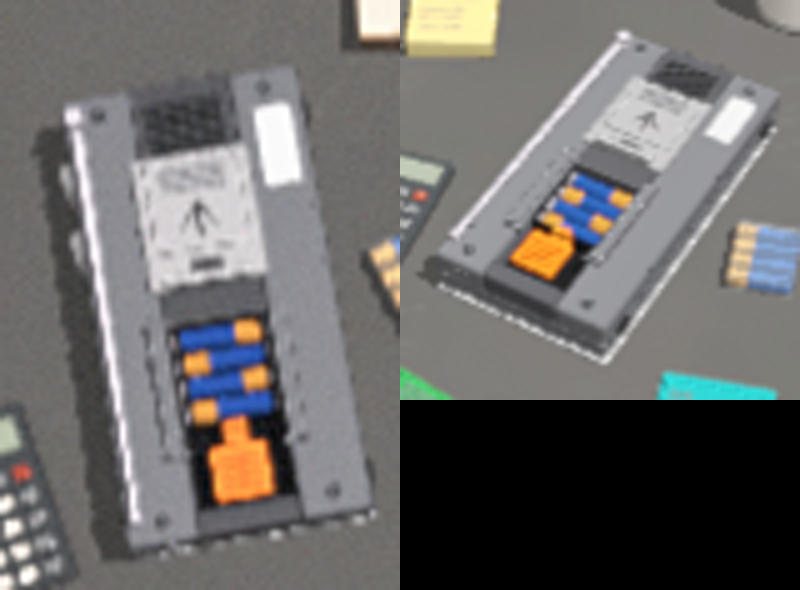

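The cover lies flat at about x +100 mm and clear of the bay, at crop (200,215). The four cells are in place at (225,370) and the tab is out at (242,465).

```bash
python3 -c "
from cell import job_done; print(job_done())"
```

```text
the job is handed in; nothing more can be done
None
```

The battery cover is off and lies flat on the radio's back at about x +100 mm, clear of the bay, with the tab sprung back out, the old batteries still in place and the job handed in at about 8 s.

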